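Un-nest the casting flasks and put the investing gear away

TASK

Clear up the casting gear on the jeweller's bench: take the nested steel flasks apart and stand every one upright on its own beam, the large flasks on the widest beam, the medium ones on the middle-width beam, the small ones on the narrowest. Lay the spatula in the channel of its sloping rest, about midway along it, handle at the upper end. Leave the steel block, the jar and the ring clamp where they are.

Things in the scene. Friction and masses are not known exactly. Their poses are not given: they have to be found in the camera images.
- large_a: large casting flask: plain steel tube open at both ends, outer diameter 66, inner diameter 58, height 52, about 0.3 kg. Origin at the centre of its lower end, z along the tube upwards. Always present; stands on the bench at the start.
- large_b: large casting flask: plain steel tube open at both ends, outer diameter 66, inner diameter 58, height 52, about 0.3 kg. Origin at the centre of its lower end, z along the tube upwards. Always present; stands on the bench at the start.
- medium_a: medium casting flask: plain steel tube open at both ends, outer diameter 50, inner diameter 42, height 80, about 0.3 kg. Origin at the centre of its lower end, z along the tube upwards. May be absent. At the start it stands on the bench loosely inside large_a, its top above the large one's rim.
- medium_b: medium casting flask: plain steel tube open at both ends, outer diameter 50, inner diameter 42, height 80, about 0.3 kg. Origin at the centre of its lower end, z along the tube upwards. May be absent. At the start it stands on the bench loosely inside large_b, its top above the large one's rim.
- small_a: small casting flask: plain steel tube open at both ends, outer diameter 34, inner diameter 26, height 108, about 0.3 kg. Origin at the centre of its lower end, z along the tube upwards. May be absent. At the start it stands on the bench loosely inside large_a (and inside medium_a if that is there), its top above their rims.
- small_b: small casting flask: plain steel tube open at both ends, outer diameter 34, inner diameter 26, height 108, about 0.3 kg. Origin at the centre of its lower end, z along the tube upwards. May be absent. At the start it stands on the bench loosely inside large_b (and inside medium_b if that is there), its top above their rims.
- rail_wide: fixed wooden beam for the large flasks: level top face 190 long, 44 wide, 40 above the bench, on a foot 190 x 70 x 10. Origin under its middle at bench height, x along it, z up. The three beams differ only in width and swap places between starts. Flasks overhang their beam evenly on both sides; two fit one behind the other, 90 between centres.
- rail_middle: fixed wooden beam for the medium flasks: level top face 190 long, 34 wide, 40 above the bench, on a foot 190 x 70 x 10. Origin under its middle at bench height, x along it, z up. The three beams differ only in width and swap places between starts. Flasks overhang their beam evenly on both sides; two fit one behind the other, 90 between centres.
- rail_narrow: fixed wooden beam for the small flasks: level top face 190 long, 26 wide, 40 above the bench, on a foot 190 x 70 x 10. Origin under its middle at bench height, x along it, z up. The three beams differ only in width and swap places between starts. Flasks overhang their beam evenly on both sides; two fit one behind the other, 90 between centres.
- spatula: spatula lying flat on the bench (0.12 kg, 165 long): dark wooden handle 95 long, 24 wide, 22 tall (x -85 to +10), steel blade 30 wide, 4 thick (x +10 to +80). Origin on its underside, x along it towards the blade, z up; balance point near x = 0.
- handle_grip (a point): point to grip the spatula: in the handle, 20 behind the spatula's origin (x = -20), 11 above its underside
- blade_tip (a point): middle of the blade's free end, 80 ahead of the spatula's origin
- rest_tray: fixed sloping tray of the spatula rest: channel 200 long, 44 wide between side lips 5 high, falling 0.26 rad (15 deg) along its x, a 14 high stop across the lower end (inner face x = +94). Origin mid-channel on its floor, 42 above the bench; x down the channel, z square to its floor. The spatula lies with its x along this x; friction holds it there.
- bench_block: bystander: square steel block 90 x 90 x 30, loose; origin under its centre
- jar: bystander: amber jar, 64 across, 80 tall, loose; origin under its centre
- ring_clamp: bystander: wooden ring clamp, a bar 130 long, 30 wide, 22 tall with a brass band round its middle, loose; origin under its centre
Mind the look-alikes: they are no part of the job. What is shaped like the large_a but red is not meant.

How it is judged:
By the outcome, as a careful person would: the job done as asked, in the order asked, and still so for the second after the job is handed in, with the robot touching nothing.
Of medium_a, small_a, medium_b, small_b only 2 to 4 are there at a start; the rules pass over those that are not, and their reading is None.
At some moment in a run one of spatula may be knocked a few centimetres aside while the robot is not near it.
Once in a run the grip may slacken for a moment while it holds something.
It also fails if it takes over 210 s, if anything falls off the work surface, if the arm or the gripper's body presses on something with over 40 N, if the wrist force passes 120 N, or if a joint passes its speed limit or range.

ROBOT

A 6-joint arm with a two-finger parallel gripper is mounted at the origin on the work surface. World frame = base frame: x ahead of the robot, y to its left, z up, the work surface at z = 0. Lengths are in m, angles in degrees, forces in N, time in s.
With the tool pointing down it reaches from about 0.425 to 0.95 m from the base axis. Payload 3.5 kg.
Tool frame: the origin (TCP) lies on the front face of the gripper's body, between the roots of the fingers; the fingertips stand 73 mm ahead of it and the grasp point (between the pads) lies robot.hold_point_z ahead of it (robot.hold_point_z is the distance from the TCP to the grasp point, in m); z points along the fingers, y is the line along which they close (so a half turn about z gives the same grasp; the last joint's range is limited). The gripper opens to 85 mm and grips with 20 to 120 N. Pads are 22 mm wide; open, the fingers measure 114 mm over their backs; the gripper's body (76 mm by 85 mm) begins 54 mm behind the grasp point. The pads swing forward as they close: fully open they stand 13 mm farther back than shut.
Start: joints at [63.656, 16.404, 90.338, -0, 73.258, -8.594], TCP at [0.206, 0.643, 0.304] pointing down, gripper open.
Joint ranges: [-158.93, 158.93], [-51.34, 127.21], [12.03, 142.37], [-87.48, 267.48], [13.55, 161.25], [-162.69, 162.69]. Speed limits (degrees/s): [159.86, 159.86, 180, 180, 180, 180].

INTERFACE

Orientations are given as a 3x3 rotation matrix whose columns are the frame's x, y, z axes.
In Python, from cell import robot gives the robot as it stands.
- The arm moves only by the tool arm_command, never from a script. Its argument "deltas" is a list of rows, each a list of 6 numbers: the shift along the tool's x, y, z scaled (see below), then the turn, a rotation vector about the tool's x, y, z scaled (see below). In form: [[dx, dy, dz, rx, ry, rz], ...]. A call has 1 to 20 rows; each row is the pose to reach, as a shift and turn from the pose commanded when the call began, along the tool's axes at that moment; what a row does not reach only later rows make up. The controller multiplies each number of a shift by 25 cm and each number of a turn by 0.5 rad. A row lasts 1/8 s, in which the tool goes at most 62.5 mm and 10.7 degrees, less where a joint would pass 70% of its speed; a pose out of reach is approached as far as the arm can. A call with a number of a shift or a turn outside -1 to 1 is refused whole. A call with a gripper value outside its range is refused whole. "gripper" is the gripper's target within -1 to 1 (shut at 1, half-way at 0, fully open at -1), set as the call begins (left out, the last holds). The fingers move at their own pace and stop on an object; "force" is the grip in N (left out, the last holds). Time passes only in rows, so rows that repeat a pose let the fingers close. It gives the time, the measured TCP pose, the force, the opening and the grip force at its end, in the units of the state.
- robot.sense(): the state, without advancing time (a new reading comes with each control period).
- robot.capture(name): name is "side" or "top" or "wrist"; returns a dict with "color" (420x560x3 uint8, red, green, blue), "fx", "fy", "cx", "cy" (pixels), "D" ([k1, k2, p1, p2, k3] as OpenCV has them; the pictures are not rectified), "position" and "orientation" of the camera in the world. Camera axes: x right, y up, looking along -z (the intrinsics and any distortion apply to the point x, -y, -z); pixel columns grow to the right and rows downward; lengths in m; the calibration is good to about 2 mm. A picture is of the moment at which its call begins. There is no depth.
- robot.hand_in(): hands the job in; it is judged then, once.
The state is a dict: "clock": time; "joint_pos": joint angles; "qvel": joint speeds; "joint_efforts": joint torques, N m; "eef_pos": TCP position; "tool_rot": TCP orientation; "ft_force": force on the tool from outside, world axes, zero at the start; "torque": the same for the moment, N m; "gripper_width": opening from 0.0 (shut) to 1.0 (fully open); "grasp_force": force on a finger pad.
Only numpy, scipy, OpenCV 4.12 (cv2) and the standard library are available. Lean on these libraries where they do the work, as an engineer would, in place of code of your own. Each camera call takes 0.05 s, during which the arm holds its last target. There are 200 camera calls.

## Working session

There is one attempt and no reset: what is moved stays moved. The work goes in short steps, Python scripts to look and compute and a tool call to move; the robot and the scene stay as the last step left them, time stands still between calls to the robot, and variables do not carry over. Pictures are saved under pics/ and viewed, at most 17 in all, crops included, and the job is handed in when it is done.

Besides the shell and the picture viewer there is one more tool, called as name(argument=value, ...) on one line, values as JSON. arm_command: Moves the arm, as the interface text tells. Its arguments: {"type":"object","properties":{"deltas":{"type":"array","items":{"type":"array","items":{"type":"number"}}},"gripper":{"type":"number"},"force":{"type":"number"}},"required":["deltas"]}

```bash
ls; mkdir -p pics; python3 - <<'E'
from cell import robot
import cv2,pickle
print(robot.sense(), robot.hold_point_z)
d={}
for n in("side","top","wrist"):
    c=robot.capture(n); d[n]=c
    print(n,{k:v for k,v in c.items() if k!="color"})
    cv2.imwrite(f"pics/{n}0.png",c["color"][:,:,::-1])
pickle.dump(d,open("c0.pkl","wb"))
E
```

```text
pics
{'clock': 0.0, 'joint_pos': array([ 6.36552019e+01,  1.64569767e+01,  9.04232951e+01,  1.82686998e-03,
        7.32579038e+01, -8.59534297e+00]), 'qvel': array([-0.09105221,  0.05062045, -0.03669701,  0.01971182,  0.06208895,
        0.00563236]), 'joint_efforts': array([-4.01504622e-04, -4.05990887e+01, -2.92626125e+01, -1.88961303e-04,
        5.93153542e-03,  8.37903741e-06]), 'eef_pos': array([0.20553733, 0.64243702, 0.30250121]), 'tool_rot': array([[-9.52395673e-01,  3.04862718e-01, -1.09757019e-03],
       [ 3.04864444e-01,  9.52393332e-01, -2.14759592e-03],
       [ 3.90596603e-04, -2.37997119e-03, -9.99997092e-01]]), 'ft_force': array([0.36451555, 0.7007317 , 0.27951796]), 'torque': array([ 0.00848341, -0.02448854, -0.03504155]), 'grasp_force': 0.0, 'gripper_width': 1.002755946851173} 0.0539
side {'fx': 456.21434770408166, 'fy': 456.21434770408166, 'cx': 283.9874647665207, 'cy': 211.15976220545897, 'D': array([-0.12014579,  0.        ,  0.        ,  0.        ,  0.        ]), 'position': array([0.48315279, 0.76984862, 0.72427858]), 'orientation': array([[-0.99296278,  0.
[... 227 characters left out ...]
'D': array([-0.09011085,  0.        ,  0.        ,  0.        ,  0.        ]), 'position': array([ 0.38190305, -0.01759835,  1.54728501]), 'orientation': array([[ 0.02500284,  0.99031055, -0.13660118],
       [-0.99924778,  0.02880927,  0.02595947],
       [ 0.02964332,  0.13584936,  0.99028593]])}
wrist {'fx': 366.0972326747224, 'fy': 366.0972326747224, 'cx': 280.08221218844767, 'cy': 215.32407138974736, 'D': array([0.00390626, 0.        , 0.        , 0.        , 0.        ]), 'position': array([0.14008739, 0.6648491 , 0.37232514]), 'orientation': array([[ 0.30521614, -0.91678369, -0.25758643],
       [ 0.95227839,  0.29298521,  0.0855894 ],
       [-0.00299796, -0.27141725,  0.96245711]])}
```

View pics/top0.png

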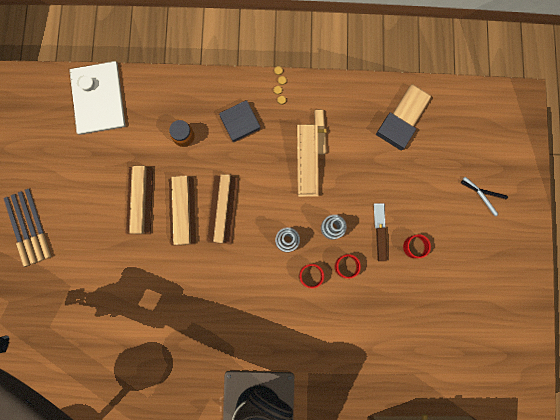

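View pics/side0.png

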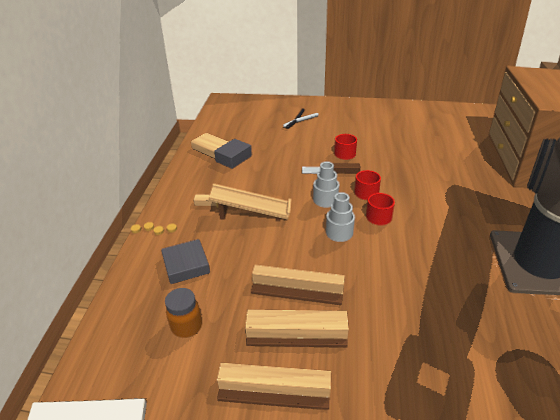

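Top view: two steel nests at (288,239) and (335,226), red look-alikes at (313,275), (348,266), (418,245). The beams are at x≈140/180/222, the tray at (308,160), the spatula at (381,232) and the jar and block at (181,132) and (240,120). Steel is the right material, so red is out; I'll confirm in an enlarged crop.

```bash
cat >h.py <<'E'
import numpy as np,cv2
def K(c): return np.array([[c["fx"],0,c["cx"]],[0,c["fy"],c["cy"]],[0,0,1.]])
def ray(c,px,z):
    p=cv2.undistortPoints(np.array(px,float).reshape(-1,1,2),K(c),c["D"]).reshape(-1,2)
    d=np.c_[p[:,0],-p[:,1],-np.ones(len(p))]@c["orientation"].T
    return c["position"]+d*((z-c["position"][2])/d[:,2])[:,None]
def proj(c,P):
    q=(np.atleast_2d(P)-c["position"])@c["orientation"]*[1,-1,-1]
    return cv2.projectPoints(q,np.zeros(3),np.zeros(3),K(c),c["D"])[0].reshape(-1,2)
E
python3 - <<'E'
import pickle,cv2,numpy as np
from h import *
d=pickle.load(open("c0.pkl","rb"))
t=d["top"]["color"][:,:,::-1]; s=d["side"]["color"][:,:,::-1]
cv2.imwrite("pics/crA.png",cv2.resize(t[195:295,270:440],None,fx=4.7,fy=4.7,interpolation=cv2.INTER_CUBIC))
cv2.imwrite("pics/crB.png",cv2.resize(t[100:250,120:335],None,fx=3.7,fy=3.7,interpolation=cv2.INTER_CUBIC))
# light wood
for n,im in(("top",t),("side",s)):
    h=cv2.cvtColor(im,cv2.COLOR_BGR2HSV)
    m=cv2.inRange(h,(10,60,175),(28,170,255))
    for c in cv2.findContours(m,cv2.RETR_EXTERNAL,cv2.CHAIN_APPROX_NONE)[0]:
        if cv2.contourArea(c)>300:
            W=ray(d[n],c.reshape(-1,2),.04)[:,:2]*1000
            r=cv2.minAreaRect(W.astype(np.float32)); print(n,cv2.boundingRect(c),np.round(r[0]),np.round(r[1]),round(r[2],1))
E
```

```text
top (283, 325, 88, 18) [ 207. -183.] [239.  38.] 88.4
top (78, 320, 97, 18) [206. 363.] [ 43. 264.] 0.5
top (171, 175, 18, 70) [537. 231.] [191.  44.] 4.6
top (213, 174, 17, 69) [545. 116.] [ 27. 192.] 86.2
top (130, 166, 15, 67) [562. 353.] [185.  35.] 1.2
top (112, 134, 67, 13) [731. 339.] [ 33. 188.] 0.2
top (297, 110, 27, 87) [ 708. -128.] [249.  74.] 1.2
top (394, 85, 37, 41) [ 860. -421.] [ 66. 108.] 59.3
top (203, 8, 16, 41) [1072.  171.] [ 40. 127.] 89.1
side (216, 352, 115, 45) [564. 351.] [190.  82.] 3.0
side (467, 345, 35, 75) [211. 341.] [144.  51.] 83.8
side (95, 340, 36, 60) [838. 379.] [ 29. 120.] 2.0
side (148, 328, 59, 92) [725. 368.] [189.  53.] 86.0
side (239, 296, 110, 43) [541. 240.] [ 93. 202.] 87.8
side (359, 281, 10, 139) [412. 275.] [294.  16.] 89.3
side (53, 268, 69, 133) [923. 299.] [311.  17.] 89.7
side (205, 230, 30, 92) [711. 128.] [ 27. 261.] 2.4
side (361, 224, 40, 158) [368. 148.] [ 66. 406.] 4.3
side (391, 194, 20, 98) [328. -16.] [325.  33.] 88.0
side (244, 174, 101, 112) [571. -46.] [204. 396.] 6.4
side (79, 136, 213, 265) [750.  -1.] [347. 877.] 3.6
side (269, 123, 31, 69) [ 632. -350.] [372.  68.] 89.9
side (445, 113, 26, 66) [ 113. -461.] [394.  55.] 85.1
side (191, 103, 47, 49) [ 868. -505.] [114. 324.] 3.4
side (403, 100, 46, 164) [ 223. -342.] [813.  79.] 89.4
side (245, 99, 32, 46) [ 738. -552.] [319.  76.] 89.4
side (356, 98, 37, 96) [ 357. -464.] [109. 569.] 2.6
side (300, 96, 37, 71) [ 534. -518.] [102. 464.] 0.2
side (516, 66, 44, 40) [-315. -970.] [ 75. 377.] 5.1
```

View pics/crA.png

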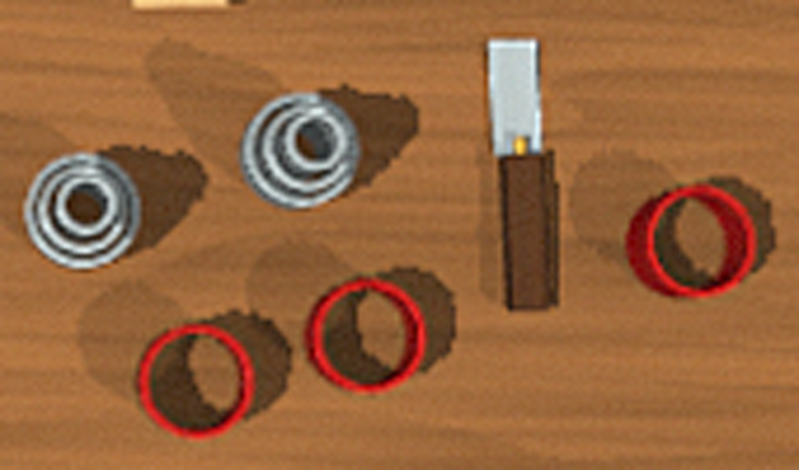

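View pics/crB.png

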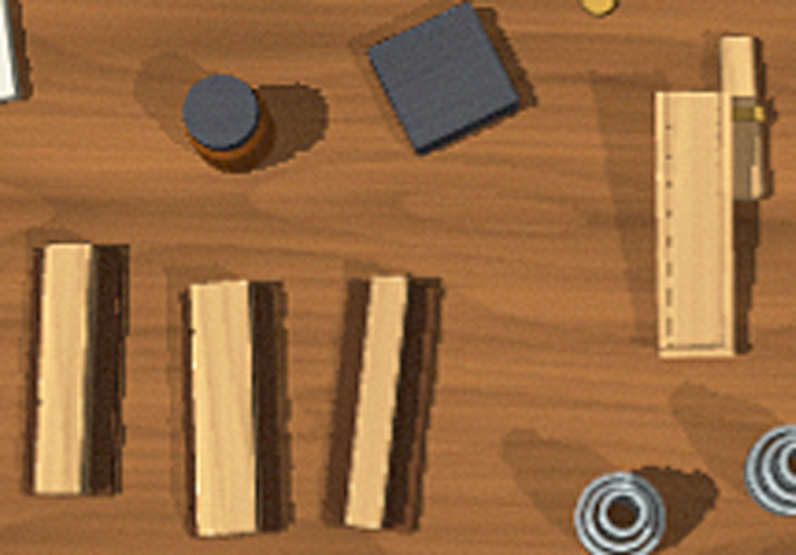

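Crops confirm it: both steel nests hold three concentric tubes, so all six flasks are present. The small rims are at top-view (287.9,239.0) and (337.2,225.2). The three red tubes are empty look-alikes. The widest beam is the centre one, the middle-width is left and the narrow is right. The ring clamp sits beside the tray's upper end. I'll align the tool and look at the beams with the wrist camera.

arm_command(deltas=[[-0.9,-0.57,0.1,0,0,-0.62],[-0.9,-0.57,0.1,0,0,-0.62],[-0.9,-0.57,0.1,0,0,-0.62],[-0.9,-0.57,0.1,0,0,-0.62],[-0.9,-0.57,0.1,0,0,-0.62],[-0.9,-0.57,0.1,0,0,-0.62],[-0.9,-0.57,0.1,0,0,-0.62]], gripper=-1, force=60)

```text
clock: 1.02
eef_pos: [0.3758, 0.4396, 0.2791]
tool_rot: [[-1.0, -0.001, -0.0], [-0.001, 1.0, 0.001], [0.0, 0.001, -1.0]]
ft_force: [-0.6, 0.1, 0.4]
gripper_width: 0.998
grasp_force: 0.0
```

arm_command(deltas=[[-0.4,-0.72,-0.2,0,0,0],[-0.4,-0.72,-0.2,0,0,0],[-0.4,-0.72,-0.2,0,0,0],[-0.4,-0.72,-0.2,0,0,0],[-0.4,-0.72,-0.2,0,0,0]])

```text
clock: 1.65
eef_pos: [0.4771, 0.2589, 0.3299]
tool_rot: [[-1.0, 0.0, 0.002], [0.0, 1.0, 0.001], [-0.002, 0.001, -1.0]]
ft_force: [-0.6, 0.5, 0.2]
gripper_width: 1.0
grasp_force: 0.0
```

```bash
python3 - <<'E'
from cell import robot
import cv2,pickle,numpy as np
from h import *
c=robot.capture("wrist"); pickle.dump(c,open("w1.pkl","wb"))
s=robot.sense();print(s["eef_pos"],s["tool_rot"],s["joint_pos"])
im=c["color"][:,:,::-1].copy()
cv2.imwrite("pics/w1.png",im)
h=cv2.cvtColor(im,cv2.COLOR_BGR2HSV)
m=cv2.inRange(h,(10,60,175),(28,170,255))
for k in cv2.findContours(m,cv2.RETR_EXTERNAL,cv2.CHAIN_APPROX_NONE)[0]:
    if cv2.contourArea(k)>600:
        W=ray(c,k.reshape(-1,2),.04)[:,:2]*1000
        r=cv2.minAreaRect(W.astype(np.float32)); print(cv2.boundingRect(k),np.round(r[0],1),np.round(r[1]),round(r[2],1))
d=pickle.load(open("c0.pkl","rb"))["top"]
print(ray(d,[(287.9,239.0),(337.2,225.2)],.108))
E
```

```text
[0.47640317 0.25960404 0.32926268] [[-9.99999575e-01 -8.50417286e-04  3.55851554e-04]
 [-8.50103206e-04  9.99999250e-01  8.81835823e-04]
 [-3.56601216e-04  8.81532938e-04 -9.99999548e-01]] [ 1.78551866e+01 -1.53093726e+00  1.07486222e+02  4.35244449e-02
  7.40098209e+01 -7.22055068e+01]
(354, 173, 39, 166) [560.5 356.9] [188.  32.] 1.3
(131, 155, 26, 72) [485.4 123.7] [24. 74.] 86.1
(226, 145, 58, 174) [534.  234.8] [188.  42.] 4.7
[[ 0.45900141 -0.06874003  0.108     ]
 [ 0.49894924 -0.1987372   0.108     ]]
```

View pics/w1.png

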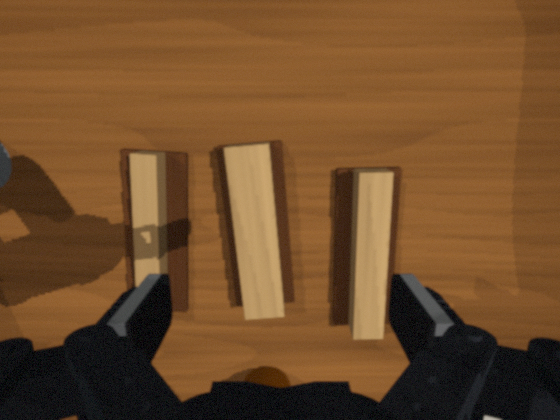

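Wrist view: narrow beam at (148,215), wide at (255,230), middle at (372,250), which agrees with the top view to about 3 mm. Next, a look at the nests.

arm_command(deltas=[[0.09,-0.76,0,0,0,0],[0.09,-0.76,0,0,0,0],[0.09,-0.76,0,0,0,0],[0.09,-0.76,0,0,0,0]])

```text
clock: 2.2
eef_pos: [0.4535, 0.0674, 0.3285]
tool_rot: [[-1.0, 0.002, -0.001], [0.002, 1.0, 0.0], [0.001, 0.0, -1.0]]
ft_force: [-0.1, 0.3, 0.4]
gripper_width: 1.0
grasp_force: 0.0
```

arm_command(deltas=[[0.09,-0.76,0,0,0,0],[0.09,-0.76,0,0,0,0],[0.09,-0.76,0,0,0,0],[0.09,-0.76,0,0,0,0],[0.09,-0.76,0,0,0,0]])

```text
clock: 2.82
eef_pos: [0.4322, -0.1199, 0.3286]
tool_rot: [[-1.0, -0.002, -0.0], [-0.002, 1.0, 0.001], [0.0, 0.001, -1.0]]
ft_force: [0.1, 0.4, -0.6]
gripper_width: 1.004
grasp_force: 0.0
```

```bash
python3 - <<'E'
from cell import robot
import cv2,pickle,numpy as np
from h import *
c=robot.capture("wrist"); pickle.dump(c,open("w2.pkl","wb"))
s=robot.sense();print(s["eef_pos"])
im=c["color"][:,:,::-1].copy()
cv2.imwrite("pics/w2.png",im[60:330,60:500] if 0 else im)
w=pickle.load(open("w1.pkl","rb"));print(ray(w,[(147.5,153)],.04))
E
```

```text
[ 0.43223392 -0.11943549  0.32860135]
[[0.44705758 0.13110521 0.04      ]]
```

View pics/w2.png

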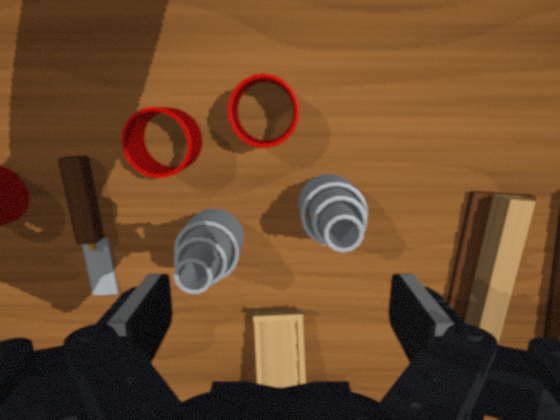

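Wrist view: the small rims are at (343,232) and (194,275), the narrow beam's near end at (514.5,196), the spatula at (90,225) and the tray's lower end at (278,318).

```bash
python3 - <<'E'
import pickle,numpy as np,cv2
from h import *
w=pickle.load(open("w2.pkl","rb")); d=pickle.load(open("c0.pkl","rb"))
print("nests w",ray(w,[(343,232),(194,275)],.108)[:,:2])
print("rail w",ray(w,[(495,195),(514.5,196),(534,197)],.04)[:,:2])
# small-rim check across side view: steel small rims side px
for p in [(.459,-.069,.108),(.499,-.199,.108)]: print("side px",proj(d["side"],p),"w px",proj(w,p))
t,s=d["top"],d["side"]
# narrow beam edges in top & side, sampling rows
for n in("top","side"):
    c=d[n]; h=cv2.cvtColor(c["color"][:,:,::-1],cv2.COLOR_BGR2HSV); m=cv2.inRange(h,(10,30,165),(30,170,255))
    k=((239,296),(239+110,296+43)) 
    for X in (.47,.51,.55,.59,.62):
        ys=np.arange(.07,.42,.0005)
        q=proj(c,np.c_[np.full_like(ys,X),ys,np.full_like(ys,.04)]).round().astype(int)
        v=m[q[:,1].clip(0,419),q[:,0].clip(0,559)]>0
        e=np.flatnonzero(np.diff(v.astype(int)));print(n,X,np.round(ys[e]*1000))
E
```

```text
nests w [[ 0.45954851 -0.06603029]
 [ 0.4987457  -0.19274443]]
rail w [[0.44292726 0.09640599]
 [0.44393085 0.11603372]
 [0.44493595 0.13567724]]
side px [[343.2177164  194.88141814]] w px [[339.47018159 231.37066471]]
side px [[327.90740422 163.19037616]] w px [[186.76462617 275.26537383]]
top 0.47 [ 74.  76. 107. 134. 159. 162. 165. 167. 170. 176. 203. 247. 267. 278.
 281. 289. 295. 300. 333. 370.]
top 0.51 [ 75. 105. 130. 155. 165. 169. 172. 175. 177. 208. 250. 297. 300. 336.
 369. 383. 389. 392. 397. 408. 414. 417.]
top 0.55 [102. 129. 176. 182. 210. 254. 274. 305. 335. 372. 383.]
top 0.59 [100. 125. 212. 256. 335. 371.]
top 0.62 [ 96. 124. 146. 157. 160. 185. 216. 261. 278. 292. 297. 306. 340. 370.
 387. 404. 407.]
side 0.47 [110. 112. 164. 200. 272. 306. 338. 340. 388. 418.]
side 0.51 [ 72. 160. 199. 276. 308. 390.]
side 0.55 [156. 215. 271. 273. 280. 312. 386. 387. 391. 414. 418. 419.]
side 0.59 [ 70.  79.  83.  98. 104. 132. 135. 149. 152. 155. 194. 207. 212. 214.
 216. 216. 219. 282. 340. 392.]
side 0.62 [147. 149. 152. 189. 285. 317. 392. 415.]
```

```bash
python3 - <<'E'
import pickle,cv2
d=pickle.load(open("c0.pkl","rb"))["side"]["color"][:,:,::-1]
cv2.imwrite("pics/sB.png",cv2.resize(d[155:355,190:390],None,fx=3,fy=3,interpolation=cv2.INTER_CUBIC))
E
```

```text
(no output)
```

View pics/sB.png

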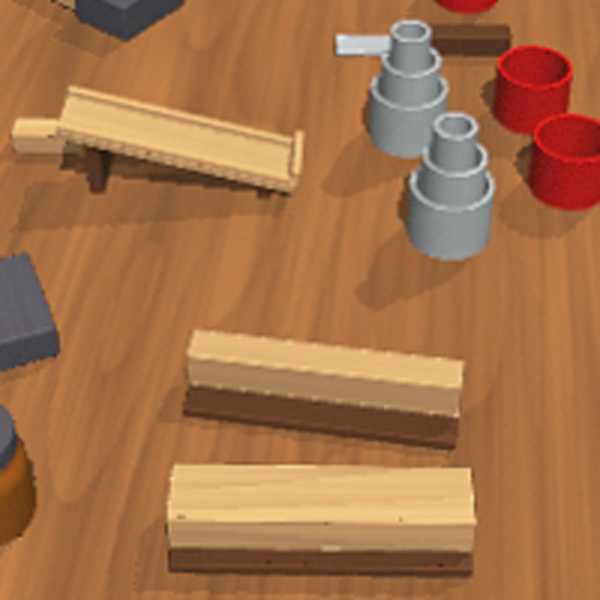

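arm_command(deltas=[[-0.108,0.208,0.2,0,0,0],[-0.108,0.208,0.4,0,0,0],[-0.108,0.208,0.6,0,0,0],[-0.108,0.208,0.706,0,0,0],[-0.108,0.208,0.706,0,0,0],[-0.108,0.208,0.706,0,0,0]])

```text
clock: 3.62
eef_pos: [0.4597, -0.0685, 0.1538]
tool_rot: [[-1.0, -0.002, 0.002], [-0.002, 1.0, -0.001], [-0.002, -0.001, -1.0]]
ft_force: [0.1, 0.2, -0.1]
gripper_width: 0.997
grasp_force: 0.0
```

arm_command(deltas=[[0,0,0,0,0,0],[0,0,0,0,0,0],[0,0,0,0,0,0],[0,0,0,0,0,0],[0,0,0,0,0,0],[0,0,0,0,0,0]], gripper=1, force=50)

```text
clock: 4.38
eef_pos: [0.4593, -0.0694, 0.1534]
tool_rot: [[-1.0, 0.001, 0.001], [0.001, 1.0, 0.001], [-0.001, 0.001, -1.0]]
ft_force: [-0.8, 2.6, 6.0]
gripper_width: 0.383
grasp_force: 49.5
```

arm_command(deltas=[[0,0,-0.2,0,0,0],[0,0,-0.4,0,0,0],[0,0,-0.5,0,0,0],[0,0,-0.5,0,0,0],[-0.12,0.18,-0.5,0,0,0],[-0.26,0.37,-0.5,0,0,0],[-0.4,0.56,-0.5,0,0,0],[-0.518,0.734,-0.5,0,0,0],[-0.518,0.734,-0.5,0,0,0],[-0.518,0.734,-0.5,0,0,0]])

```text
clock: 5.62
eef_pos: [0.587, 0.114, 0.2743]
tool_rot: [[-1.0, -0.001, -0.005], [-0.001, 1.0, -0.001], [0.005, -0.001, -1.0]]
ft_force: [-1.4, 0.5, -1.8]
gripper_width: 0.39
grasp_force: 37.0
```

arm_command(deltas=[[0,0,0.15,0,0,0],[0,0,0.28,0,0,0],[0,0,0.318,0,0,0],[0,0,0.318,0,0,0],[0,0,0.318,0,0,0]])

```text
clock: 6.25
eef_pos: [0.5891, 0.1137, 0.1998]
tool_rot: [[-1.0, 0.0, 0.003], [0.0, 1.0, 0.0], [-0.003, 0.0, -1.0]]
ft_force: [-0.3, -0.7, -2.9]
gripper_width: 0.383
grasp_force: 50.1
```

```bash
python3 - <<'E'
from cell import robot
import cv2
s=robot.sense();print(s["eef_pos"],s["ft_force"],s["gripper_width"],s["grasp_force"])
c=robot.capture("side")["color"][:,:,::-1]
cv2.imwrite("pics/p1.png",cv2.resize(c[100:350,180:430],None,fx=2.4,fy=2.4))
E
```

```text
[0.58905144 0.11374181 0.19978538] [-0.25164932 -0.73839621 -2.85061253] 0.382953411786153 50.07458668202162
```

View pics/p1.png

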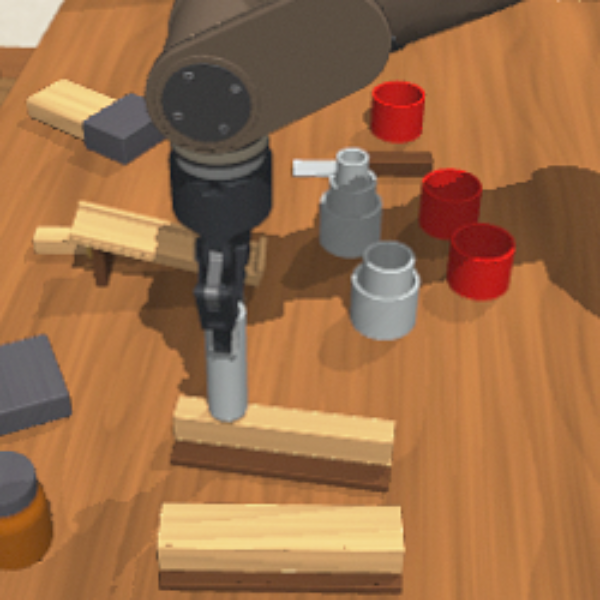

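The flask is upright over the narrow beam with its bottom at crop (228,415), a few millimetres up. Next I lower and release it.

arm_command(deltas=[[0,0,0.012,0,0,0],[0,0,0.022,0,0,0],[0,0,0.022,0,0,0]])

```text
clock: 6.68
eef_pos: [0.5887, 0.1142, 0.1935]
tool_rot: [[-1.0, -0.0, 0.002], [-0.0, 1.0, 0.0], [-0.002, 0.0, -1.0]]
ft_force: [-0.8, 1.0, 2.3]
gripper_width: 0.387
grasp_force: 50.4
```

arm_command(deltas=[[0,0,0,0,0,0],[0,0,0,0,0,0],[0,0,0,0,0,0],[0,0,0,0,0,0],[0,0,-0.2,0,0,0],[0,0,-0.4,0,0,0],[0,0,-0.5,0,0,0],[0,0,-0.5,0,0,0]], gripper=-1)

```text
clock: 7.68
eef_pos: [0.5892, 0.1141, 0.3205]
tool_rot: [[-1.0, -0.0, 0.006], [-0.0, 1.0, 0.0], [-0.006, 0.0, -1.0]]
ft_force: [0.2, -0.3, -0.4]
gripper_width: 1.0
grasp_force: 0.0
```

```bash
python3 - <<'E'
from cell import robot
import cv2,pickle
from h import *
d=pickle.load(open("c0.pkl","rb"))["top"]
print("medA",ray(d,[(287.4,239.7)],.08),"lgA",ray(d,[(287.7,239.9)],.052),"medB",ray(d,[(335.5,226.1)],.08),"lgB",ray(d,[(333.8,227.1)],.052))
c=robot.capture("side");pickle.dump(c,open("s2.pkl","wb"))
im=c["color"][:,:,::-1]
cv2.imwrite("pics/p2.png",cv2.resize(im[130:330,230:410],None,fx=3,fy=3))
E
```

```text
medA [[ 0.458587   -0.06843644  0.08      ]] lgA [[ 0.45952516 -0.07024152  0.052     ]] medB [[ 0.49866598 -0.19767313  0.08      ]] lgB [[ 0.49801073 -0.19644133  0.052     ]]
```

View pics/p2.png

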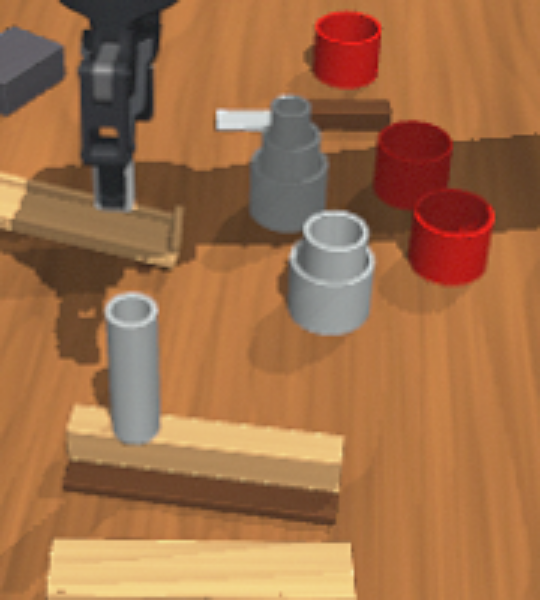

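The small flask stands upright on the narrow beam (crop 135,440). Medium A is next.

arm_command(deltas=[[0.13,-0.18,0,0,0,0],[0.26,-0.36,0,0,0,0],[0.39,-0.55,0,0,0,0],[0.52,-0.728,0.1,0,0,0],[0.52,-0.728,0.3,0,0,0],[0.52,-0.728,0.5,0,0,0],[0.52,-0.728,0.7,0,0,0],[0.52,-0.728,0.786,0,0,0],[0.52,-0.728,0.786,0,0,0],[0.52,-0.728,0.786,0,0,0]])

```text
clock: 8.98
eef_pos: [0.4582, -0.0679, 0.1209]
tool_rot: [[-1.0, -0.0, -0.0], [-0.0, 1.0, 0.0], [0.0, 0.0, -1.0]]
ft_force: [-0.7, 0.3, 0.3]
gripper_width: 1.002
grasp_force: 0.0
```

arm_command(deltas=[[0,0,0,0,0,0],[0,0,0,0,0,0],[0,0,0,0,0,0],[0,0,0,0,0,0],[0,0,0,0,0,0]], gripper=1, force=50)

```text
clock: 9.6
eef_pos: [0.4591, -0.0679, 0.1223]
tool_rot: [[-1.0, -0.0, 0.002], [-0.0, 1.0, -0.0], [-0.002, -0.0, -1.0]]
ft_force: [-0.3, 1.8, 5.9]
gripper_width: 0.57
grasp_force: 51.2
```

arm_command(deltas=[[0,0,-0.2,0,0,0],[0,0,-0.4,0,0,0],[0,0,-0.6,0,0,0],[0,0,-0.7,0,0,0],[-0.05,0.2,-0.76,0,0,0],[-0.1,0.4,-0.76,0,0,0],[-0.2,0.62,-0.76,0,0,0],[-0.3,0.848,-0.76,0,0,0],[-0.3,0.848,-0.76,0,0,0]])

```text
clock: 10.72
eef_pos: [0.5333, 0.1474, 0.3096]
tool_rot: [[-1.0, -0.006, -0.002], [-0.006, 1.0, 0.0], [0.002, 0.0, -1.0]]
ft_force: [-1.1, -2.4, -3.0]
gripper_width: 0.573
grasp_force: 54.2
```

arm_command(deltas=[[-0.07,0.2,0,0,0,0],[-0.14,0.4,0,0,0,0],[-0.2,0.62,0,0,0,0],[-0.288,0.848,0,0,0,0],[-0.288,0.848,0,0,0,0],[-0.288,0.848,0,0,0,0]])

```text
clock: 11.48
eef_pos: [0.6048, 0.3553, 0.3096]
tool_rot: [[-1.0, -0.0, -0.002], [-0.0, 1.0, -0.002], [0.002, -0.002, -1.0]]
ft_force: [-0.0, 0.1, -3.1]
gripper_width: 0.571
grasp_force: 54.3
```

arm_command(deltas=[[0,0,0.2,0,0,0],[0,0,0.4,0,0,0],[0,0,0.53,0,0,0],[0,0,0.57,0,0,0],[0,0,0.58,0,0,0],[0,0,0.588,0,0,0],[0,0,0.588,0,0,0]])

```text
clock: 12.35
eef_pos: [0.6059, 0.3563, 0.1659]
tool_rot: [[-1.0, -0.0, 0.003], [-0.0, 1.0, 0.001], [-0.003, 0.001, -1.0]]
ft_force: [-0.2, 0.2, -2.8]
gripper_width: 0.57
grasp_force: 54.3
```

arm_command(deltas=[[0,0,0.008,0,0,0],[0,0,0.016,0,0,0],[0,0,0.016,0,0,0]])

```text
clock: 12.72
eef_pos: [0.6058, 0.3565, 0.1623]
tool_rot: [[-1.0, -0.001, 0.002], [-0.001, 1.0, 0.001], [-0.002, 0.001, -1.0]]
ft_force: [-1.3, -0.0, 5.8]
gripper_width: 0.567
grasp_force: 54.8
```

arm_command(deltas=[[0,0,0,0,0,0],[0,0,0,0,0,0],[0,0,0,0,0,0],[0,0,0,0,0,0],[0,0,-0.2,0,0,0],[0,0,-0.4,0,0,0],[0,0,-0.56,0,0,0],[0.1,-0.2,-0.56,0,0,0],[0.2,-0.4,-0.56,0,0,0],[0.25,-0.6,-0.56,0,0,0],[0.3,-0.848,-0.56,0,0,0],[0.3,-0.848,-0.56,0,0,0]], gripper=-1)

```text
clock: 14.22
eef_pos: [0.5295, 0.141, 0.2999]
tool_rot: [[-1.0, 0.005, -0.0], [0.005, 1.0, -0.001], [0.0, -0.001, -1.0]]
ft_force: [-0.9, 0.2, 0.7]
gripper_width: 1.0
grasp_force: 0.0
```

arm_command(deltas=[[0.1,-0.2,0,0,0,0],[0.2,-0.4,0,0,0,0],[0.25,-0.6,0,0,0,0],[0.288,-0.848,0,0,0,0],[0.288,-0.848,0.2,0,0,0],[0.288,-0.848,0.3,0,0,0],[0.288,-0.848,0.3,0,0,0],[0.288,-0.848,0.3,0,0,0]])

```text
clock: 15.22
eef_pos: [0.4591, -0.0677, 0.2263]
tool_rot: [[-1.0, -0.001, 0.002], [-0.001, 1.0, -0.001], [-0.002, -0.001, -1.0]]
ft_force: [0.4, -0.3, 0.4]
gripper_width: 1.001
grasp_force: 0.0
```

```bash
python3 - <<'E'
from cell import robot
import cv2,pickle
from h import *
print(robot.sense()["eef_pos"])
t=robot.capture("top");s=robot.capture("side")
cv2.imwrite("pics/p3.png",np.hstack([cv2.resize(s["color"][120:400,200:400,::-1],None,fx=2,fy=2),cv2.resize(t["color"][150:290,110:310,::-1],(400,280)).repeat(2,0)]))
E
```

```text
[ 0.45914934 -0.06773625  0.22627096]
```

View pics/p3.png

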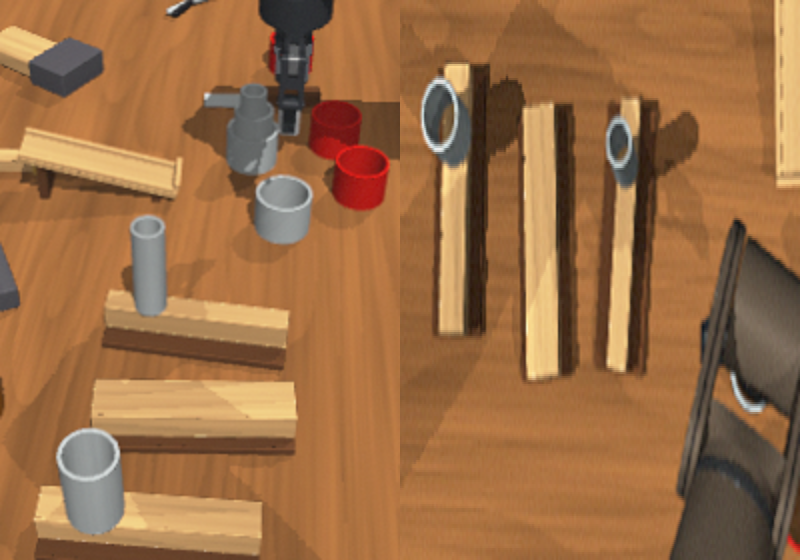

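Medium A and small A are both upright on their beams, and large A is left alone at side view (342,216). Grip it.

arm_command(deltas=[[0,0,0.2,0,0,0],[0,0,0.4,0,0,0],[0,0,0.5,0,0,0],[0,0,0.585,0,0,0],[0,0,0.585,0,0,0],[0,0,0.585,0,0,0]])

```text
clock: 16.08
eef_pos: [0.4594, -0.0682, 0.0802]
tool_rot: [[-1.0, -0.001, 0.003], [-0.001, 1.0, -0.001], [-0.003, -0.001, -1.0]]
ft_force: [-0.6, -0.7, -0.5]
gripper_width: 0.996
grasp_force: 0.0
```

arm_command(deltas=[[0,0,0,0,0,0],[0,0,0,0,0,0],[0,0,0,0,0,0],[0,0,0,0,0,0],[0,0,0,0,0,0]], gripper=1)

```text
clock: 16.7
eef_pos: [0.4594, -0.0679, 0.0808]
tool_rot: [[-1.0, 0.0, 0.002], [0.0, 1.0, 0.0], [-0.002, 0.0, -1.0]]
ft_force: [-1.6, 3.7, 7.9]
gripper_width: 0.779
grasp_force: 54.5
```

arm_command(deltas=[[0,0,-0.2,0,0,0],[0,0,-0.4,0,0,0],[0,0,-0.6,0,0,0],[0,0,-0.72,0,0,0],[-0.05,0.2,-0.72,0,0,0],[-0.1,0.4,-0.72,0,0,0],[-0.24,0.61,-0.72,0,0,0],[-0.24,0.61,-0.72,0,0,0]])

```text
clock: 17.7
eef_pos: [0.5189, 0.0876, 0.2586]
tool_rot: [[-1.0, -0.005, 0.0], [-0.005, 1.0, 0.001], [-0.0, 0.001, -1.0]]
ft_force: [0.1, -0.6, -3.0]
gripper_width: 0.776
grasp_force: 58.0
```

arm_command(deltas=[[-0.1,0.2,0,0,0,0],[-0.18,0.4,0,0,0,0],[-0.242,0.608,0,0,0,0],[-0.242,0.608,0,0,0,0],[-0.242,0.608,0.2,0,0,0],[-0.242,0.608,0.4,0,0,0],[-0.242,0.608,0.5,0,0,0],[-0.242,0.608,0.5,0,0,0]])

```text
clock: 18.7
eef_pos: [0.5764, 0.2348, 0.1306]
tool_rot: [[-1.0, 0.001, -0.007], [0.001, 1.0, -0.002], [0.007, -0.002, -1.0]]
ft_force: [0.2, 0.3, -2.2]
gripper_width: 0.776
grasp_force: 58.2
```

arm_command(deltas=[[0,0,0.02,0,0,0],[0,0,0.04,0,0,0],[0,0,0.04,0,0,0],[0,0,0.04,0,0,0]])

```text
clock: 19.2
eef_pos: [0.5789, 0.2367, 0.1243]
tool_rot: [[-1.0, -0.0, 0.001], [-0.0, 1.0, 0.0], [-0.001, 0.0, -1.0]]
ft_force: [0.8, -0.1, -2.2]
gripper_width: 0.775
grasp_force: 58.2
```

arm_command(deltas=[[0,0,0.008,0,0,0],[0,0,0.016,0,0,0],[0,0,0.016,0,0,0]])

```text
clock: 19.58
eef_pos: [0.5788, 0.2367, 0.1208]
tool_rot: [[-1.0, -0.0, -0.0], [-0.0, 1.0, -0.0], [0.0, -0.0, -1.0]]
ft_force: [-4.9, -1.6, 4.7]
gripper_width: 0.775
grasp_force: 58.7
```

arm_command(deltas=[[0,0,0,0,0,0],[0,0,0,0,0,0],[0,0,0,0,0,0],[0,0,-0.2,0,0,0],[0,0,-0.4,0,0,0],[0,0,-0.6,0,0,0],[0,0,-0.72,0,0,0],[0.05,-0.2,-0.72,0,0,0],[0.1,-0.4,-0.72,0,0,0],[0.16,-0.6,-0.72,0,0,0],[0.16,-0.865,-0.72,0,0,0],[0.16,-0.865,-0.72,0,0,0]], gripper=-1)

```text
clock: 21.08
eef_pos: [0.5386, 0.017, 0.2998]
tool_rot: [[-1.0, 0.005, 0.001], [0.005, 1.0, -0.001], [-0.001, -0.001, -1.0]]
ft_force: [0.0, 0.4, -0.0]
gripper_width: 1.0
grasp_force: 0.0
```

arm_command(deltas=[[0.05,-0.2,0,0,0,0],[0.1,-0.4,0,0,0,0],[0.16,-0.6,0,0,0,0],[0.16,-0.865,0,0,0,0],[0.16,-0.865,0.2,0,0,0],[0.16,-0.865,0.3,0,0,0],[0.16,-0.865,0.3,0,0,0],[0.16,-0.865,0.3,0,0,0]])

```text
clock: 22.08
eef_pos: [0.4996, -0.1957, 0.226]
tool_rot: [[-1.0, -0.001, 0.002], [-0.001, 1.0, -0.001], [-0.002, -0.001, -1.0]]
ft_force: [0.4, -0.5, -0.3]
gripper_width: 0.996
grasp_force: 0.0
```

arm_command(deltas=[[0,0,0.15,0,0,0],[0,0,0.29,0,0,0],[0,0,0.29,0,0,0],[0,0,0.29,0,0,0]])

```text
clock: 22.58
eef_pos: [0.5001, -0.1964, 0.1546]
tool_rot: [[-1.0, -0.001, 0.003], [-0.001, 1.0, -0.002], [-0.003, -0.002, -1.0]]
ft_force: [0.7, 0.5, 0.6]
gripper_width: 1.007
grasp_force: 0.0
```

arm_command(deltas=[[0,0,0,0,0,0],[0,0,0,0,0,0],[0,0,0,0,0,0],[0,0,0,0,0,0],[0,0,0,0,0,0],[0,0,0,0,0,0]], gripper=1)

```text
clock: 23.32
eef_pos: [0.4992, -0.1961, 0.1531]
tool_rot: [[-1.0, -0.0, 0.001], [-0.0, 1.0, -0.0], [-0.001, -0.0, -1.0]]
ft_force: [-1.2, 2.0, 5.3]
gripper_width: 0.374
grasp_force: 49.9
```

arm_command(deltas=[[0,0,-0.2,0,0,0],[0,0,-0.4,0,0,0],[0,0,-0.5,0,0,0],[0,0,-0.5,0,0,0],[0,0.2,-0.5,0,0,0],[0,0.4,-0.5,0,0,0],[0,0.632,-0.5,0,0,0],[0,0.632,-0.5,0,0,0]])

```text
clock: 24.32
eef_pos: [0.497, -0.0345, 0.2738]
tool_rot: [[-1.0, -0.006, -0.006], [-0.006, 1.0, 0.002], [0.006, 0.002, -1.0]]
ft_force: [-0.5, -0.0, -2.5]
gripper_width: 0.373
grasp_force: 51.2
```

arm_command(deltas=[[0,0.2,0,0,0,0],[0,0.4,0,0,0,0],[0,0.632,0,0,0,0],[0,0.632,0,0,0,0],[0,0.632,0.15,0,0,0],[0,0.632,0.3,0,0,0],[0,0.632,0.312,0,0,0],[0,0.632,0.312,0,0,0],[0,0.632,0.312,0,0,0]])

```text
clock: 25.45
eef_pos: [0.4998, 0.1196, 0.2009]
tool_rot: [[-1.0, 0.0, 0.003], [0.0, 1.0, -0.0], [-0.003, -0.0, -1.0]]
ft_force: [0.5, -0.3, -2.0]
gripper_width: 0.369
grasp_force: 51.7
```

arm_command(deltas=[[0,0,0.012,0,0,0],[0,0,0.022,0,0,0],[0,0,0.028,0,0,0],[0,0,0.028,0,0,0]])

```text
clock: 25.95
eef_pos: [0.4989, 0.1202, 0.193]
tool_rot: [[-1.0, -0.0, 0.0], [-0.0, 1.0, -0.0], [-0.0, -0.0, -1.0]]
ft_force: [-1.7, -0.0, 3.9]
gripper_width: 0.372
grasp_force: 52.2
```

arm_command(deltas=[[0,0,0,0,0,0],[0,0,0,0,0,0],[0,0,0,0,0,0],[0,0,0,0,0,0],[0,0,-0.2,0,0,0],[0,0,-0.4,0,0,0],[0,0,-0.48,0,0,0],[0,-0.2,-0.48,0,0,0],[0,-0.4,-0.48,0,0,0],[0,-0.632,-0.48,0,0,0],[0,-0.632,-0.48,0,0,0]], gripper=-1)

```text
clock: 27.32
eef_pos: [0.4986, -0.041, 0.3122]
tool_rot: [[-1.0, 0.005, 0.0], [0.005, 1.0, -0.001], [-0.0, -0.001, -1.0]]
ft_force: [0.7, 0.2, 0.0]
gripper_width: 1.004
grasp_force: 0.0
```

arm_command(deltas=[[0,-0.2,0,0,0,0],[0,-0.4,0,0,0,0],[0,-0.632,0,0,0,0],[0,-0.632,0,0,0,0],[0,-0.632,0.2,0,0,0],[0,-0.632,0.4,0,0,0],[0,-0.632,0.6,0,0,0],[0,-0.632,0.764,0,0,0],[0,-0.632,0.764,0,0,0],[0,-0.632,0.764,0,0,0]])

```text
clock: 28.58
eef_pos: [0.4999, -0.1955, 0.1228]
tool_rot: [[-1.0, -0.001, 0.002], [-0.001, 1.0, -0.001], [-0.002, -0.001, -1.0]]
ft_force: [-0.3, -0.6, -0.5]
gripper_width: 1.0
grasp_force: 0.0
```

arm_command(deltas=[[0,0,0,0,0,0],[0,0,0,0,0,0],[0,0,0,0,0,0],[0,0,0,0,0,0],[0,0,0,0,0,0]], gripper=1)

```text
clock: 29.2
eef_pos: [0.4998, -0.1961, 0.1235]
tool_rot: [[-1.0, 0.0, 0.003], [0.0, 1.0, -0.0], [-0.003, -0.0, -1.0]]
ft_force: [0.5, 3.4, 5.8]
gripper_width: 0.569
grasp_force: 50.9
```

arm_command(deltas=[[0,0,-0.2,0,0,0],[0,0,-0.4,0,0,0],[0,0,-0.6,0,0,0],[0,0,-0.74,0,0,0],[0,0.2,-0.74,0,0,0],[0,0.4,-0.74,0,0,0],[0,0.6,-0.74,0,0,0],[0,0.8,-0.74,0,0,0],[0,0.8,-0.74,0,0,0]])

```text
clock: 30.32
eef_pos: [0.4978, 0.0069, 0.3059]
tool_rot: [[-1.0, -0.005, -0.001], [-0.005, 1.0, 0.001], [0.001, 0.001, -1.0]]
ft_force: [0.3, -0.5, -2.4]
gripper_width: 0.572
grasp_force: 54.6
```

arm_command(deltas=[[0,0.2,0,0,0,0],[0,0.4,0,0,0,0],[0,0.6,0,0,0,0],[0,0.8,0,0,0,0],[0,0.8,0,0,0,0]])

```text
clock: 30.95
eef_pos: [0.4983, 0.2059, 0.3059]
tool_rot: [[-1.0, -0.004, -0.001], [-0.004, 1.0, 0.0], [0.001, 0.0, -1.0]]
ft_force: [-0.2, -0.7, -2.6]
gripper_width: 0.572
grasp_force: 54.7
```

arm_command(deltas=[[-0.03,0.2,0,0,0,0],[-0.065,0.4,0,0,0,0],[-0.065,0.6,0,0,0,0],[-0.065,0.6,0,0,0,0],[-0.065,0.6,0.2,0,0,0],[-0.065,0.6,0.4,0,0,0],[-0.065,0.6,0.5,0,0,0],[-0.065,0.6,0.55,0,0,0],[-0.065,0.6,0.55,0,0,0]])

```text
clock: 32.08
eef_pos: [0.5152, 0.3529, 0.1682]
tool_rot: [[-1.0, 0.001, -0.001], [0.001, 1.0, -0.001], [0.001, -0.001, -1.0]]
ft_force: [0.8, 0.5, -2.2]
gripper_width: 0.568
grasp_force: 54.7
```

arm_command(deltas=[[0,0,0.01,0,0,0],[0,0,0.02,0,0,0],[0,0,0.026,0,0,0],[0,0,0.026,0,0,0]])

```text
clock: 32.58
eef_pos: [0.5153, 0.3544, 0.1634]
tool_rot: [[-1.0, -0.001, 0.002], [-0.001, 1.0, 0.0], [-0.002, 0.0, -1.0]]
ft_force: [-0.9, 0.4, 1.4]
gripper_width: 0.574
grasp_force: 55.0
```

arm_command(deltas=[[0,0,0,0,0,0],[0,0,0,0,0,0],[0,0,0,0,0,0],[0,0,0,0,0,0],[0,0,-0.2,0,0,0],[0,0,-0.4,0,0,0],[0,0,-0.56,0,0,0],[0.03,-0.2,-0.56,0,0,0],[0.065,-0.4,-0.56,0,0,0],[0.065,-0.6,-0.56,0,0,0],[0.065,-0.8,-0.56,0,0,0],[0.065,-0.8,-0.56,0,0,0]], gripper=-1)

```text
clock: 34.08
eef_pos: [0.4987, 0.1515, 0.3023]
tool_rot: [[-1.0, 0.004, 0.0], [0.004, 1.0, -0.0], [-0.0, -0.0, -1.0]]
ft_force: [-0.4, 0.3, 0.4]
gripper_width: 1.0
grasp_force: 0.0
```

arm_command(deltas=[[0,-0.2,0,0,0,0],[0,-0.4,0,0,0,0],[0,-0.6,0,0,0,0],[0,-0.8,0,0,0,0],[0,-0.8,0,0,0,0]])

```text
clock: 34.7
eef_pos: [0.499, -0.0479, 0.3023]
tool_rot: [[-1.0, 0.004, 0.0], [0.004, 1.0, -0.0], [-0.0, -0.0, -1.0]]
ft_force: [-0.3, 1.3, 0.5]
gripper_width: 0.994
grasp_force: 0.0
```

arm_command(deltas=[[0,-0.2,0,0,0,0],[0,-0.4,0,0,0,0],[0,-0.596,0,0,0,0],[0,-0.596,0,0,0,0],[0,-0.596,0.2,0,0,0],[0,-0.596,0.4,0,0,0],[0,-0.596,0.5,0,0,0],[0,-0.596,0.5,0,0,0]])

```text
clock: 35.7
eef_pos: [0.4979, -0.1921, 0.1746]
tool_rot: [[-1.0, -0.002, -0.005], [-0.002, 1.0, 0.004], [0.005, 0.004, -1.0]]
ft_force: [-0.2, -0.1, 0.5]
gripper_width: 1.003
grasp_force: 0.0
```

```bash
python3 - <<'E'
from cell import robot
import cv2,pickle
from h import *
e=robot.sense()["eef_pos"];print(e)
s=robot.capture("side");w=robot.capture("wrist")
im=s["color"][120:400,200:400,::-1].copy()
cv2.imwrite("pics/p4.png",np.hstack([cv2.resize(im,None,fx=2,fy=2),cv2.resize(w["color"][:,:,::-1],(400,300)).copy() if 0 else np.vstack([cv2.resize(w["color"][:,:,::-1],(400,300)),np.zeros((260,400,3),np.uint8)])]))
pickle.dump(s,open("s4.pkl","wb"))
h=cv2.cvtColor(s["color"],cv2.COLOR_RGB2HSV)
m=cv2.inRange(h,(85,8,60),(125,80,235)); m[:140]=0; m[215:]=0;m[:,:280]=0;m[:,380:]=0
for k in cv2.findContours(m,cv2.RETR_EXTERNAL,cv2.CHAIN_APPROX_NONE)[0]:
    if cv2.contourArea(k)>100: print(cv2.boundingRect(k))
a=np.linspace(0,6.28,40)
P=np.concatenate([np.c_[.4985+.033*np.cos(a),-.195+.033*np.sin(a),0*a+z] for z in(0,.052)])
print("expected box",cv2.boundingRect(proj(s,P).astype(np.float32)))
E
```

```text
[ 0.49787207 -0.19213248  0.17463466]
expected box (313, 175, 28, 32)
```

View pics/p4.png

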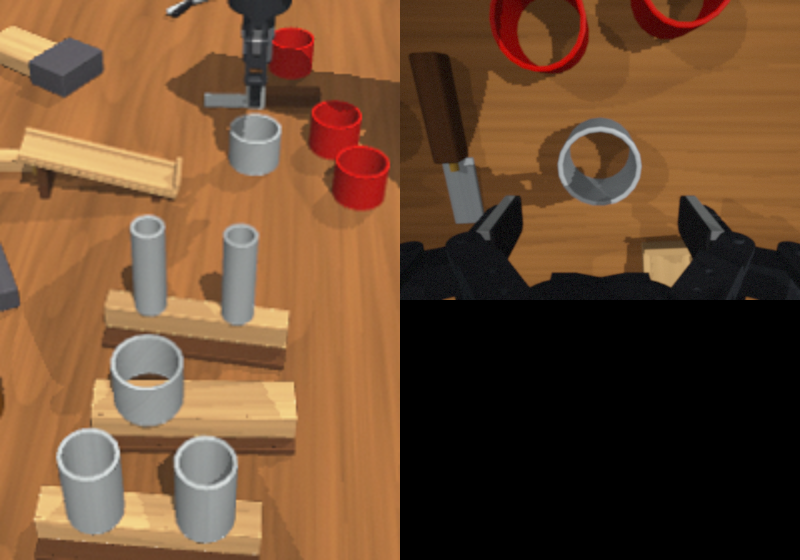

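Five flasks are standing on their beams and large B sits where expected (box 314–341, 177–207 against a predicted 313–341, 175–207). Grip it.

arm_command(deltas=[[0,0,0.2,0,0,0],[0,0,0.385,0,0,0],[0,0,0.385,0,0,0],[0,0,0.385,0,0,0]])

```text
clock: 36.3
eef_pos: [0.5005, -0.1956, 0.0836]
tool_rot: [[-1.0, -0.001, 0.004], [-0.001, 1.0, -0.002], [-0.004, -0.002, -1.0]]
ft_force: [-0.3, -0.1, 0.5]
gripper_width: 1.003
grasp_force: 0.0
```

arm_command(deltas=[[0,0,0,0,0,0],[0,0,0,0,0,0],[0,0,0,0,0,0],[0,0,0,0,0,0],[0,0,0,0,0,0]], gripper=1)

```text
clock: 36.92
eef_pos: [0.5006, -0.1953, 0.0845]
tool_rot: [[-1.0, 0.0, 0.004], [0.0, 1.0, -0.001], [-0.004, -0.001, -1.0]]
ft_force: [-0.0, 3.7, 8.5]
gripper_width: 0.762
grasp_force: 57.1
```

arm_command(deltas=[[0,0,-0.2,0,0,0],[0,0,-0.4,0,0,0],[0,0,-0.6,0,0,0],[0,0,-0.74,0,0,0],[0,0.2,-0.74,0,0,0],[0,0.4,-0.74,0,0,0],[0,0.6,-0.74,0,0,0],[0,0.85,-0.74,0,0,0],[0,0.85,-0.74,0,0,0]])

```text
clock: 38.05
eef_pos: [0.4976, 0.0213, 0.2662]
tool_rot: [[-1.0, -0.007, 0.0], [-0.007, 1.0, 0.001], [-0.0, 0.001, -1.0]]
ft_force: [0.1, -0.1, -4.1]
gripper_width: 0.756
grasp_force: 61.2
```

arm_command(deltas=[[0.02,0.2,0,0,0,0],[0.044,0.4,0,0,0,0],[0.044,0.6,0,0,0,0],[0.044,0.848,0,0,0,0],[0.044,0.848,0,0,0,0],[0.044,0.848,0.2,0,0,0],[0.044,0.848,0.4,0,0,0],[0.044,0.848,0.5,0,0,0],[0.044,0.848,0.54,0,0,0],[0.044,0.848,0.54,0,0,0],[0.044,0.848,0.54,0,0,0]])

```text
clock: 39.42
eef_pos: [0.489, 0.2295, 0.1328]
tool_rot: [[-1.0, 0.0, 0.003], [0.0, 1.0, 0.001], [-0.003, 0.001, -1.0]]
ft_force: [-0.1, 0.3, -2.6]
gripper_width: 0.757
grasp_force: 61.6
```

arm_command(deltas=[[0,0,0.015,0,0,0],[0,0,0.025,0,0,0],[0,0,0.034,0,0,0],[0,0,0.034,0,0,0]])

```text
clock: 39.92
eef_pos: [0.4879, 0.2298, 0.1245]
tool_rot: [[-1.0, -0.001, -0.001], [-0.001, 1.0, -0.001], [0.001, -0.001, -1.0]]
ft_force: [-5.5, -2.7, 8.7]
gripper_width: 0.76
grasp_force: 62.3
```

arm_command(deltas=[[0,0,0,0,0,0],[0,0,0,0,0,0],[0,0,0,0,0,0],[0,0,0,0,0,0],[0,0,-0.2,0,0,0],[0,0,-0.4,0,0,0],[0,0,-0.7,0,0,0],[0,0,-0.9,0,0,0],[0,-0.2,-0.9,0,0,0],[0,-0.4,-0.9,0,0,0],[0,-0.6,-0.9,0,0,0],[0,-0.86,-0.9,0,0,0],[0,-0.86,-0.9,0,0,0]], gripper=-1)

```text
clock: 41.55
eef_pos: [0.4876, 0.0112, 0.3474]
tool_rot: [[-1.0, 0.006, 0.0], [0.006, 1.0, -0.001], [-0.0, -0.001, -1.0]]
ft_force: [-0.1, 0.9, -0.3]
gripper_width: 1.001
grasp_force: 0.0
```

arm_command(deltas=[[0,-0.2,0,0,0,0],[0,-0.4,0,0,0,0],[0,-0.6,0,0,0,0],[0,-0.86,0,0,0,0],[0,-0.86,0,0,0,0],[0,-0.86,0,0,0,0]])

```text
clock: 42.3
eef_pos: [0.4879, -0.1997, 0.3471]
tool_rot: [[-1.0, -0.0, -0.001], [-0.0, 1.0, 0.001], [0.001, 0.001, -1.0]]
ft_force: [-0.1, 0.6, -0.5]
gripper_width: 1.002
grasp_force: 0.0
```

```bash
python3 - <<'E'
from cell import robot
import cv2,pickle
from h import *
s=robot.sense();print(s["eef_pos"],s["joint_pos"])
d={n:robot.capture(n) for n in("top","side","wrist")}
pickle.dump(d,open("c5.pkl","wb"))
w=cv2.resize(d["wrist"]["color"][:,:,::-1],(480,360)); t=cv2.resize(d["top"]["color"][95:255,270:430,::-1],(320,320),interpolation=cv2.INTER_CUBIC)
o=np.zeros((600,800,3),np.uint8);o[:360,:480]=w;o[:320,480:]=t
o[360:600,:600]=cv2.resize(d["side"]["color"][100:380:,180:420,::-1],(600,700))[:240] if 0 else cv2.resize(d["side"]["color"][120:220,180:430,::-1],(600,240))
o[330:600,610:800]=cv2.resize(d["side"]["color"][220:420,210:350,::-1],(190,270))
cv2.imwrite("pics/p5.png",o)
E
```

```text
[ 0.48789321 -0.19971905  0.347053  ] [-3.33093279e+01 -4.26586568e+00  1.08248328e+02  4.07858129e-02
  7.60785637e+01 -1.23332268e+02]
```

View pics/p5.png

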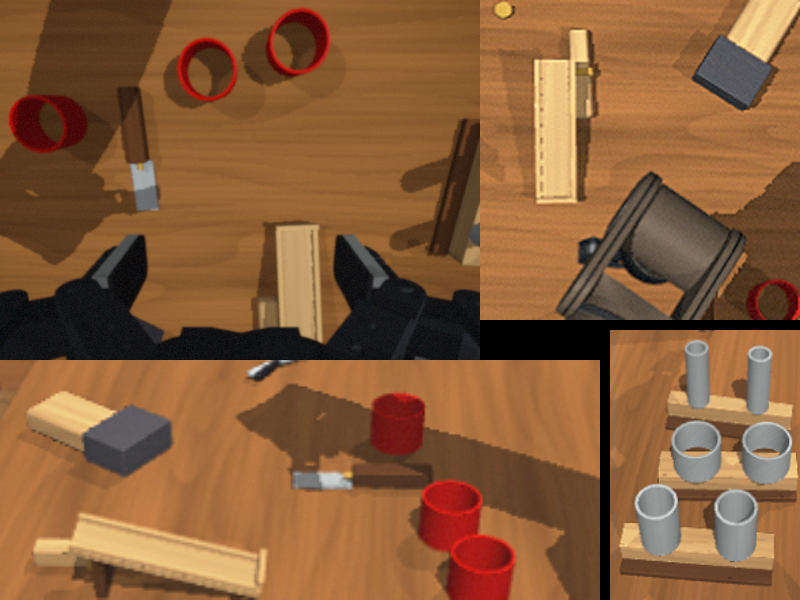

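All six flasks are on their beams. In the wrist view the spatula's handle end is at px (150.5,103) and its blade tip at (172,244). In the top view the tray's upper edge is at px (306,125) and its lower edge at (308,196).

```bash
python3 - <<'E'
import pickle,cv2
from h import *
d=pickle.load(open("c5.pkl","rb"));d0=pickle.load(open("c0.pkl","rb"));w2=pickle.load(open("w2.pkl","rb"))
w=d["wrist"];t=d["top"]
print("now: tip",ray(w,[(172.1,244.4)],.004)[0,:2],"handle end",ray(w,[(150.5,102.7)],.022)[0,:2])
print("start: tip",ray(d0["top"],[(379.4,203.5)],.004)[0,:2],"he",ray(d0["top"],[(383.2,260.5)],.022)[0,:2])
print("tray upper",ray(t,[(306.3,125)],.07)[0,:2],"lower",ray(t,[(308.2,196)],.028)[0,:2],"lower w",ray(w,[(346.5,263)],.028)[0,:2])
# handle by colour in wrist
h=cv2.cvtColor(w["color"],cv2.COLOR_RGB2HSV)
for nm,m,z in(("handle",cv2.inRange(h,(0,60,20),(25,255,95)),.022),("blade",cv2.inRange(h,(80,0,90),(130,70,255)),.004)):
    r=np.zeros_like(m);r[90:255,125:195]=m[90:255,125:195]
    r=cv2.morphologyEx(r,cv2.MORPH_OPEN,np.ones((5,5)))
    k=max(cv2.findContours(r,cv2.RETR_EXTERNAL,cv2.CHAIN_APPROX_NONE)[0],key=cv2.contourArea)
    b=cv2.minAreaRect(ray(w,k.reshape(-1,2),z)[:,:2].astype(np.float32)*1000);print(nm,b)
# tray by light wood in top
h=cv2.cvtColor(t["color"],cv2.COLOR_RGB2HSV);m=cv2.inRange(h,(8,30,165),(32,180,255))
for r in range(120,202,8):
    e=np.flatnonzero(m[r,285:335]);print(r,e.min()+285 if len(e) else None,e.max()+285 if len(e) else None,end="; ")
E
```

```text
now: tip [ 0.57199934 -0.32700835] handle end [ 0.41013636 -0.33143603]
start: tip [ 0.5730018  -0.33292508] he [ 0.4101025  -0.34055297]
tray upper [ 0.77960097 -0.11383026] lower [ 0.58560014 -0.12582689] lower w [ 0.58540589 -0.12149452]
handle ((453.24462890625, -340.7716369628906), (95.16513061523438, 49.48897933959961), 2.931318759918213)
blade ((537.3016357421875, -328.46295166015625), (65.12144470214844, 28.15864372253418), 2.755605936050415)
120 301 334; 128 297 334; 136 285 334; 144 297 334; 152 285 334; 160 297 317; 168 285 334; 176 285 334; 184 285 334; 192 288 334; 200 285 334;
```

Spatula: grip point about (0.473, −0.335), yaw about 2.8°, not displaced. Tray: centre about (0.683, −0.118), uphill towards +x with yaw 3.4°.

arm_command(deltas=[[0.03,-0.2,0,0,0,-0.098],[0.057,-0.4,0.1,0,0,-0.098],[0.057,-0.54,0.3,0,0,-0.098],[0.057,-0.54,0.5,0,0,-0.098],[0.057,-0.54,0.668,0,0,-0.098],[0.057,-0.54,0.668,0,0,-0.098],[0.057,-0.54,0.668,0,0,-0.098]])

```text
clock: 43.32
eef_pos: [0.4747, -0.3353, 0.1825]
tool_rot: [[-0.999, -0.051, 0.002], [-0.051, 0.999, -0.002], [-0.002, -0.002, -1.0]]
ft_force: [0.3, -0.7, 1.1]
gripper_width: 0.999
grasp_force: 0.0
```

```bash
python3 - <<'E'
from cell import robot
import cv2,pickle
from h import *
s=robot.sense();print(s["eef_pos"],s["tool_rot"],s["joint_pos"][5])
w=robot.capture("wrist");sd=robot.capture("side")
a=cv2.resize(w["color"][:,:,::-1],(480,360));b=cv2.resize(sd["color"][120:220,260:360,::-1],(320,360)) 
cv2.imwrite("pics/p6.png",np.hstack([a,b]))
E
```

```text
[ 0.47469292 -0.33531285  0.18245014] [[-0.99871411 -0.05065424  0.00206812]
 [-0.05065849  0.99871391 -0.00206188]
 [-0.00196102 -0.00216399 -0.99999574]] -138.1390100278851
```

View pics/p6.png

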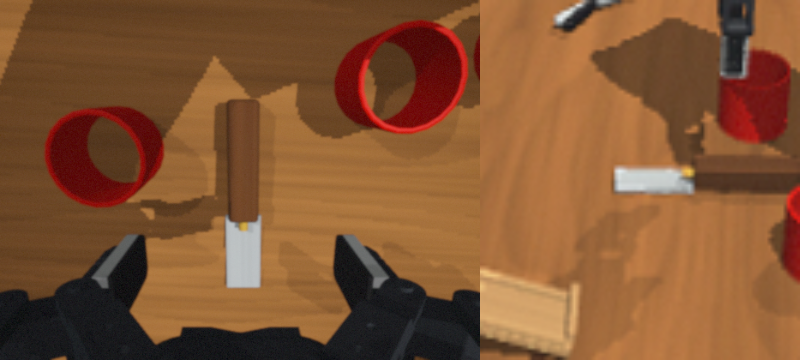

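The handle is at px (243,160), centred between the fingers (about 241) and aligned, with the red tubes clear of the fingers.

arm_command(deltas=[[0,0,0.2,0,0,0],[0,0,0.35,0,0,0],[0,0,0.41,0,0,0],[0,0,0.41,0,0,0],[0,0,0.41,0,0,0]])

```text
clock: 44.05
eef_pos: [0.4747, -0.3365, 0.0803]
tool_rot: [[-0.999, -0.049, 0.003], [-0.049, 0.999, -0.003], [-0.003, -0.003, -1.0]]
ft_force: [-0.3, 0.1, 0.9]
gripper_width: 1.001
grasp_force: 0.0
```

arm_command(deltas=[[0,0,0,0,0,0],[0,0,0,0,0,0],[0,0,0,0,0,0],[0,0,0,0,0,0],[0,0,0,0,0,0],[0,0,0,0,0,0]], gripper=1, force=50)

```text
clock: 44.8
eef_pos: [0.4738, -0.3357, 0.0784]
tool_rot: [[-0.999, -0.049, 0.001], [-0.049, 0.999, -0.001], [-0.001, -0.001, -1.0]]
ft_force: [0.1, 0.8, 4.1]
gripper_width: 0.265
grasp_force: 50.3
```

arm_command(deltas=[[0,0,-0.2,0,0,0],[0,0,-0.4,0,0,0],[0,0,-0.6,0,0,0],[0,0,-0.7,0,0,0],[0,0,-0.7,0,0,0.33],[0,0,-0.7,0,0,0.66],[0,0,-0.7,0,0,1],[0,0,-0.7,0,0,1]])

```text
clock: 45.8
eef_pos: [0.473, -0.335, 0.2516]
tool_rot: [[-0.901, 0.434, -0.002], [0.434, 0.901, 0.002], [0.002, 0.001, -1.0]]
ft_force: [0.3, -0.8, -1.6]
gripper_width: 0.271
grasp_force: 49.8
```

arm_command(deltas=[[0,0,0,0,0,0.33],[0,0,0,0,0,0.66],[0,0,0,0,0,1],[0,0,0,0,0,1]])

```text
clock: 46.3
eef_pos: [0.4733, -0.3352, 0.2522]
tool_rot: [[-0.584, 0.811, -0.001], [0.811, 0.584, 0.001], [0.001, -0.0, -1.0]]
ft_force: [0.0, 1.0, -1.1]
gripper_width: 0.266
grasp_force: 49.8
```

arm_command(deltas=[[0,0,0,0,0,0.33],[0,0,0,0,0,0.66],[0,0,0,0,0,1],[0,0,0,0,0,1]])

```text
clock: 46.8
eef_pos: [0.4734, -0.3353, 0.2526]
tool_rot: [[-0.125, 0.992, -0.0], [0.992, 0.125, 0.0], [0.001, -0.0, -1.0]]
ft_force: [0.1, -0.1, -2.2]
gripper_width: 0.267
grasp_force: 49.8
```

arm_command(deltas=[[0,0,0,0,0,0.33],[0,0,0,0,0,0.66],[0,0,0,0,0,1],[0,0,0,0,0,1]])

```text
clock: 47.3
eef_pos: [0.4735, -0.3354, 0.2527]
tool_rot: [[0.365, 0.931, -0.0], [0.931, -0.365, 0.0], [0.0, -0.0, -1.0]]
ft_force: [0.0, 0.8, -1.9]
gripper_width: 0.27
grasp_force: 49.8
```

arm_command(deltas=[[0,0,0,0,0,0.33],[0,0,0,0,0,0.66],[0,0,0,0,0,1],[0,0,0,0,0,1]])

```text
clock: 47.8
eef_pos: [0.4735, -0.3354, 0.2529]
tool_rot: [[0.767, 0.642, -0.0], [0.642, -0.767, 0.0], [0.0, -0.0, -1.0]]
ft_force: [0.2, 0.7, -1.3]
gripper_width: 0.265
grasp_force: 49.8
```

arm_command(deltas=[[0,0,0,0,0,0.33],[0,0,0,0,0,0.66],[0,0,0,0,0,1],[0,0,0,0,0,1],[0,0,0,0,0,1]])

```text
clock: 48.42
eef_pos: [0.4735, -0.3354, 0.2529]
tool_rot: [[0.981, 0.195, 0.0], [0.195, -0.981, -0.0], [0.0, 0.0, -1.0]]
ft_force: [-0.4, 0.6, -1.9]
gripper_width: 0.265
grasp_force: 49.8
```

arm_command(deltas=[[0,0,0,0,0,0.262],[0,0,0,0,0,0.262],[0,0,0,0,0,0.262]])

```text
clock: 48.8
eef_pos: [0.4735, -0.3354, 0.2529]
tool_rot: [[0.998, 0.063, -0.0], [0.063, -0.998, -0.0], [-0.0, 0.0, -1.0]]
ft_force: [0.5, 0.3, -1.0]
gripper_width: 0.267
grasp_force: 49.8
```

arm_command(deltas=[[0.16,-0.16,0,0,0,0],[0.32,-0.32,0,0,0,0],[0.48,-0.48,0,0.0,0.1,0],[0.64,-0.64,0,0,0.3,0],[0.825,-0.814,0,0,0.524,0],[0.825,-0.814,0.15,0,0.524,0],[0.825,-0.814,0.285,0,0.524,0],[0.825,-0.814,0.285,0,0.524,0],[0.825,-0.814,0.285,0,0.524,0]])

```text
clock: 49.92
eef_pos: [0.6679, -0.1204, 0.1831]
tool_rot: [[0.964, 0.06, 0.26], [0.059, -0.998, 0.015], [0.261, 0.001, -0.965]]
ft_force: [0.1, 0.6, -1.0]
gripper_width: 0.264
grasp_force: 49.7
```

```bash
python3 - <<'E'
from cell import robot
import cv2,pickle
from h import *
s=robot.sense();print(s["eef_pos"],s["tool_rot"])
w=robot.capture("wrist");sd=robot.capture("side");t=robot.capture("top")
a=cv2.resize(w["color"][:,:,::-1],(400,300));b=cv2.resize(sd["color"][130:250,180:340,::-1],(400,300),interpolation=cv2.INTER_CUBIC)
c=cv2.resize(t["color"][90:210,260:420,::-1],(400,300),interpolation=cv2.INTER_CUBIC)
cv2.imwrite("pics/p7.png",np.vstack([np.hstack([a,b]),np.hstack([c,0*c])]))
E
```

```text
[ 0.66790861 -0.12039253  0.18308872] [[ 0.96361333  0.06039834  0.260387  ]
 [ 0.05858103 -0.9981738   0.01474184]
 [ 0.26080186  0.0010483  -0.96539178]]
```

View pics/p7.png

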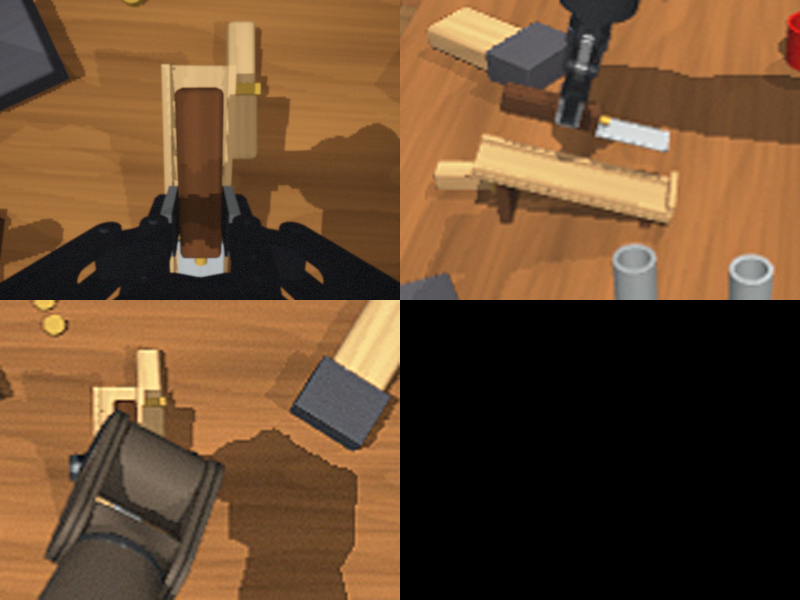

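Wrist view: the handle (x≈200) is centred over the channel (163–237), and the side view shows it parallel to the slope with the handle at the upper end. Lower it.

arm_command(deltas=[[0,0,0.1,0,0,0],[0,0,0.18,0,0,0],[0,0,0.22,0,0,0],[0,0,0.22,0,0,0]])

```text
clock: 50.58
eef_pos: [0.6811, -0.119, 0.1275]
tool_rot: [[0.965, 0.06, 0.257], [0.058, -0.998, 0.016], [0.257, -0.001, -0.966]]
ft_force: [-0.1, 0.5, -1.5]
gripper_width: 0.266
grasp_force: 49.8
```

arm_command(deltas=[[0,0,0.008,0,0,0],[0,0,0.014,0,0,0],[0,0,0.014,0,0,0]])

```text
clock: 50.95
eef_pos: [0.6825, -0.1191, 0.1256]
tool_rot: [[0.964, 0.06, 0.259], [0.058, -0.998, 0.015], [0.26, 0.0, -0.966]]
ft_force: [-0.6, 1.0, -1.7]
gripper_width: 0.267
grasp_force: 49.8
```

No contact yet; creep further.

arm_command(deltas=[[0,0,0.006,0,0,0],[0,0,0.01,0,0,0],[0,0,0.01,0,0,0]])

```text
clock: 51.32
eef_pos: [0.683, -0.119, 0.1228]
tool_rot: [[0.964, 0.06, 0.258], [0.058, -0.998, 0.015], [0.259, 0.0, -0.966]]
ft_force: [0.5, 1.1, -1.2]
gripper_width: 0.265
grasp_force: 49.8
```

arm_command(deltas=[[0,0,0.005,0,0,0],[0,0,0.008,0,0,0],[0,0,0.008,0,0,0]])

```text
clock: 51.7
eef_pos: [0.6832, -0.1191, 0.1227]
tool_rot: [[0.965, 0.061, 0.257], [0.058, -0.998, 0.016], [0.257, -0.0, -0.966]]
ft_force: [-8.5, 1.3, 9.5]
gripper_width: 0.268
grasp_force: 51.3
```

arm_command(deltas=[[0,0,0,0,0,0],[0,0,0,0,0,0],[0,0,0,0,0,0],[0,0,0,0,0,0],[0,0,0,0,0,0],[0,0,-0.1,0,0,0],[0,0,-0.3,0,0,0],[0,0,-0.5,0,0,0],[0,0,-0.7,0,0,0],[0,0,-0.7,0,0,0],[0,0,-0.7,0,0,0]], gripper=-1)

```text
clock: 53.08
eef_pos: [0.638, -0.1216, 0.2895]
tool_rot: [[0.964, 0.06, 0.258], [0.058, -0.998, 0.016], [0.259, -0.0, -0.966]]
ft_force: [0.2, -1.0, -0.6]
gripper_width: 1.0
grasp_force: 0.0
```

```bash
python3 - <<'E'
from cell import robot
import cv2,pickle
from h import *
s=robot.sense();print(s["eef_pos"],s["ft_force"])
w=robot.capture("wrist");sd=robot.capture("side");t=robot.capture("top")
a=cv2.resize(w["color"][:,:,::-1],(400,300));b=cv2.resize(sd["color"][130:250,180:340,::-1],(400,300),interpolation=cv2.INTER_CUBIC)
c=cv2.resize(t["color"][90:255,110:330,::-1],(400,300),interpolation=cv2.INTER_CUBIC)
e=cv2.resize(sd["color"][210:420,140:420,::-1],(400,300),interpolation=cv2.INTER_CUBIC)
cv2.imwrite("pics/p8.png",np.vstack([np.hstack([a,b]),np.hstack([c,e])]))
E
```

```text
[ 0.63800228 -0.12159138  0.28949753] [ 0.16948968 -1.01405966 -0.61599089]
```

View pics/p8.png

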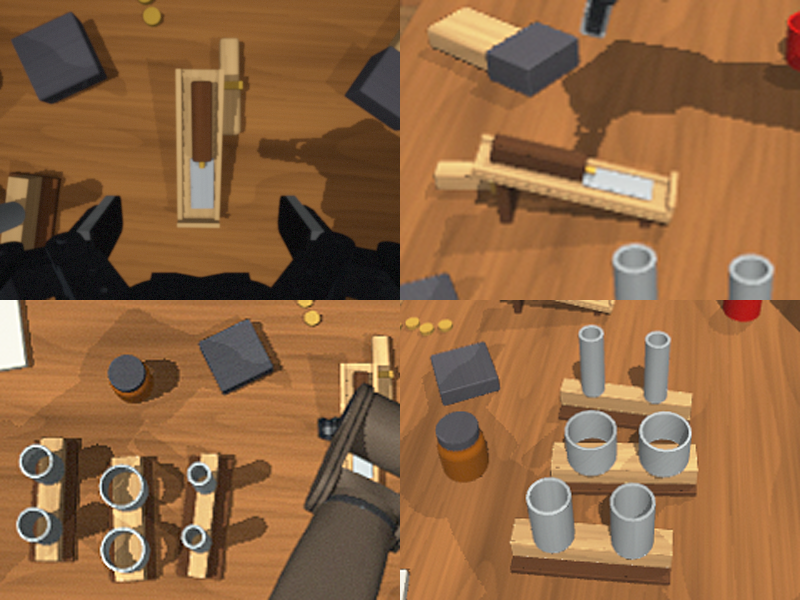

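The final view shows the spatula lying in the channel, blade at wrist (202,185) and handle at the upper end, about midway. All six flasks are upright on their own beams, and the block, jar and clamp haven't moved.

```bash
python3 -c "
from cell import robot
print(robot.hand_in())"
```

```text
the job is handed in; nothing more can be done
None
```

The job is handed in: all six flasks stand upright on their own beams, and the spatula lies about midway along its rest with the handle at the upper end. The block, jar and ring clamp were not moved, and the robot clock read about 53 s of the 210 s allowed. The hand-in returned no verdict, so this rests on the final pictures.

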